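Slide the wax pot through the gap onto its mat

ROBOT

A 7-joint arm with a two-finger parallel gripper is mounted at the origin on a cart in front of the work surface, level with it; the furniture and walls round the work are solid. World frame = base frame: x ahead of the robot, y to its left, z up, the work surface at z = 0. Lengths are in m, angles in rad, forces in N, time in s.
With the tool pointing down it reaches from about 0.425 to 0.875 m from the base axis. Payload 8.4 kg.
Tool frame: the origin (TCP) lies at the very end of the fingers, on their centre line; the grasp point (between the pads) lies 19 mm behind it; z points along the fingers, y is the direction in which the jaws open and shut (so a half turn about z gives the same grasp; the last joint's range is limited). The gripper opens to 87 mm and grips with 3 to 60 N. Pads are 19 mm wide; open, the fingers measure 117 mm over their backs; the gripper's body (75 mm by 190 mm) begins 51 mm behind the grasp point.
Start: joints at [-1.446, 0.333, 0.04, 1.465, -0.013, 1.343, -0.059], TCP at [0.144, 0.634, 0.223] pointing down, gripper open.
Joint ranges: [-2.58, 2.58], [-0.38, 2.09], [-1.3, 1.39], [0.25, 2.4], [-1.5, 4.64], [0.08, 2.09], [-2.65, 2.65]. Speed limits (rad/s): [2.22, 2.22, 2.79, 2.79, 3.14, 3.14, 3.14].

INTERFACE

Orientations are given as a unit quaternion [x, y, z, w].
In Python, from cell import manip gives the robot as it stands. The module is installed in compiled form; this text tells all that it offers. Calls block until the motion is done:
- manip.goto(position, orientation): joint-space move of the TCP to a pose.
- manip.move_l(position, frame=None, rate=0.15, contact_N=None): straight line of the TCP; frame=None keeps the orientation; rate is the mean speed in m/s. With contact_N (N) it stops when the force on the tool has changed by that much, and returns True; else False.
- manip.goto_joints(angles): joint-space move.
- manip.move_gripper(opening): finger opening in m; the grip force is fixed at half the most; returns when the fingers have stopped.
- manip.pause(seconds).
- manip.solve_ik(position, orientation): joint angles nearest the present ones, or None.
- manip.camera(name): name is "scene" or "side" or "wrist"; returns the picture (480x640x3 uint8, red, green, blue); there is no depth.
- manip.calibration(name): a dict with "camera_matrix" (3x3 intrinsics, pixels), "origin" and "rotation" of the camera in the world. Camera axes: x right, y up, looking along -z (the intrinsics and any distortion apply to the point x, -y, -z); pixel columns grow to the right and rows downward; lengths in m; the calibration is good to about 2 mm. A picture is of the moment at which its call begins: read the wrist's pose just before it. calibration takes no time and is no camera call; for the wrist camera it gives the pose at the moment of the call.
A pose or a line that the arm cannot do raises manip.MotionError and nothing moves.
- manip.close_job(): hands the job in, once; it reports no verdict.
Readings, each from a call of its own:
- manip.current_clock(): time.
- manip.current_q(): joint angles.
- manip.current_joint_velocities(): joint speeds.
- manip.current_tau(): joint torques, N m.
- manip.current_position(): TCP position.
- manip.current_orientation(): TCP orientation.
- manip.current_wrist_force(): force on the tool from outside, world axes, zero at the start.
- manip.current_wrist_torque(): the same for the moment, N m.
- manip.current_width(): finger opening in m.
Only numpy, scipy, OpenCV 4.12 (cv2) and the standard library are available. Lean on these libraries where they do the work, as an engineer would, in place of code of your own. Each camera call takes 0.05 s, during which the arm holds its last target.

TASK

Push the wax pot that stands out on the worktop near the red thread (not the one among the bottles at the back) with the fingers along the worktop, through the narrow gap between the roll of masking tape and the green sewing tin, until it stands wholly on the round cork mat on the far side. Only push it: do not lift it, tip it over or take it round the outside. Leave the threads, pegs, marker, jar and can where they are, and finish with the hand clear.

Things in the scene. Friction and masses are not known exactly. Their poses are not given: they have to be found in the camera images.
- pot_center (a point): centre, half-way up, of the loose round wax pot that is to be pushed: white body with a gold-brown lid, 62 mm across, 35 mm tall, about 0.1 to 0.2 kg, standing upright on the worktop (z = 0), so this point starts at z = 0.0175. It slides on the worktop without rolling. A like pot in the clutter by the bottles at the back belongs to the room and is not meant.
- gap (a point): middle of the narrow gap, 17.5 mm above the worktop, at its narrowest place. The gap is 70 mm wide, so the pot has 4 mm to spare on either side. This frame's x axis points level across the gap, from the roll of tape to the tin; its y axis points level along the gap, from the side where the pot starts towards the mat. Roll and tin turn together with it.
- mat_center (a point): centre, on the worktop, of the round cork mat: brown, flat, 116 mm across, 1 mm thick, fixed, with no step that the pot or fingers could feel. It lies 145 mm beyond the middle of the gap along the gap's y axis.
- tape_roll: roll of pale masking tape lying flat, stuck down to the worktop: 100 mm across, 25 mm tall; origin at the centre of its underside, axes as those of the gap. It bounds the gap on the side nearer the robot.
- tin: dark green sewing tin with closed lid, fixed to the worktop: 93 mm along its x, 133 mm along its y, 55 mm tall; origin at the centre of its underside, axes as those of the gap. Its long flat side, about 66 mm either way of the gap's middle along the gap's y, bounds the gap on the side away from the robot; up to 42 mm height that side is a plain wall, and above it the lid's rim juts 4.5 mm out over the gap, clear above the pot.
- red_thread: loose red reel of thread, 31 mm across, 43 mm tall, standing upright; origin at the centre of its underside. It stands about 90 to 210 mm from the pot, on the same side of the gap. To be left alone.
- blue_thread: loose blue reel of thread, 31 mm across, 43 mm tall; origin at the centre of its underside. To be left alone.
- white_thread: loose white reel of thread, 31 mm across, 43 mm tall; origin at the centre of its underside. To be left alone.
- candle_jar: loose glass jar with a pale green candle, 76 mm across, 90 mm tall, at the back left; origin at the centre of its underside. To be left alone.
- can: loose small grey metal can, 67 mm across, 97 mm tall, at the back left; origin at the centre of its underside. To be left alone.
- marker: loose black and white marker pen lying near the robot, 135 mm along its y, 17 mm thick; origin at its middle, underside. To be left alone.
- green_peg: loose green clothes peg lying flat, 72 mm along its y, 15 mm wide, 12 mm tall; origin at its middle, underside. To be left alone.
- wood_peg: loose wooden clothes peg lying flat, 72 mm along its y, 15 mm wide, 12 mm tall; origin at its middle, underside. To be left alone.
Not all that is in view belongs to the job. What is shaped like the part that bears pot_center but blue is not meant. What is meant by the tape_roll is not orange, and is the larger of those in its own colour.

How it is judged:
By the outcome, as a careful person would: the job done as asked, in the order asked, and still so for the second after the job is handed in, with the robot touching nothing.
It also fails if it takes over 58 s, if anything falls off the work surface, if the arm or the gripper's body presses on something with over 40 N, if the wrist force passes 120 N, or if a joint passes its speed limit or range.

## Working session

There is one attempt and no reset: what is moved stays moved. The work goes in short steps, each a Python script; the robot and the scene stay as the last script left them, time stands still between calls to the robot, and variables do not carry over. Pictures are saved under pics/ and viewed, and the job is handed in when it is done.

```bash
mkdir -p pics; ls; python3 - <<'E'
from cell import manip
import cv2
for n in ["scene","side","wrist"]:
    c=manip.calibration(n)
    im=manip.camera(n)
    cv2.imwrite(f"pics/{n}0.png",im[:,:,::-1])
    print(n,c)
print(manip.current_clock(),manip.current_position(),manip.current_orientation())
E
```

```text
pics
scene {'camera_matrix': array([[436.83728161,   0.        , 320.64133921],
       [  0.        , 436.83728161, 237.86231434],
       [  0.        ,   0.        ,   1.        ]]), 'origin': array([0.23603586, 0.69841072, 0.59747152]), 'rotation': array([-0.1030549 ,  0.44312403,  0.86933943, -0.19305369])}
side {'camera_matrix': array([[481.96093492,   0.        , 321.21038702],
       [  0.        , 481.96093492, 239.92922943],
       [  0.        ,   0.        ,   1.        ]]), 'origin': array([ 0.2550418 , -1.00225728,  0.67173438]), 'rotation': array([ 0.49130053, -0.0726723 , -0.12660194,  0.85867018])}
wrist {'camera_matrix': array([[335.83032888,   0.        , 320.06287133],
       [  0.        , 335.83032888, 239.81003602],
       [  0.        ,   0.        ,   1.        ]]), 'origin': array([0.06928021, 0.65010649, 0.38393607]), 'rotation': array([-0.11154081, -0.08780191,  0.61769793,  0.77349773])}
0.15 [0.14420993 0.63342132 0.22186819] [ 1.11675308e-01  9.93744547e-01 -6.32774590e-04 -2.67769386e-05]
```

View pics/scene0.png

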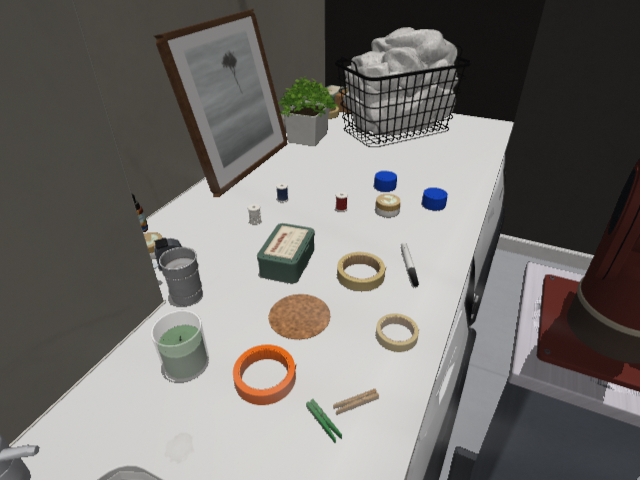

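View pics/side0.png

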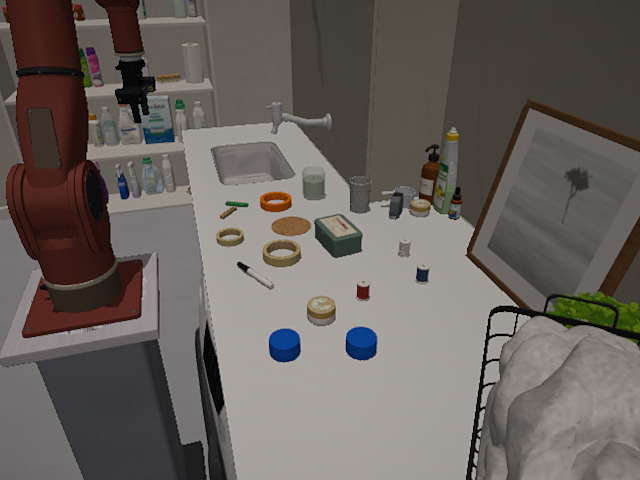

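View pics/wrist0.png

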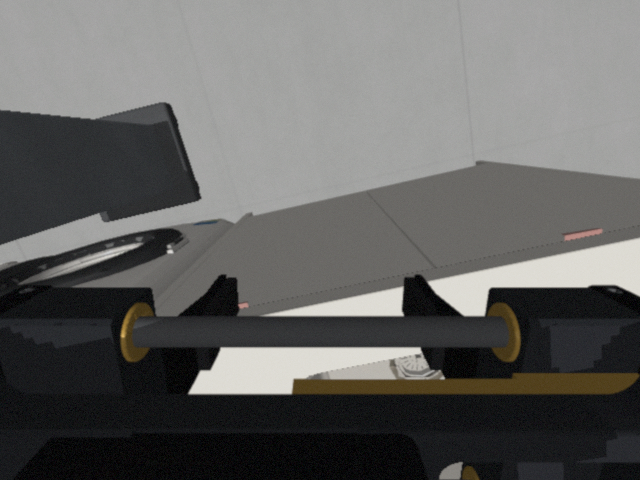

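Scene view candidates:
- **Pot:** gold-lidded at (388,204). Lookalikes are the blue ones at (385,181) and (434,199), and the back clutter pot at (152,242). I choose (388,204), near the red thread at (342,201).
- **Roll:** large pale at (361,271). Lookalikes are the small pale one at (397,331) and the orange one at (265,373). I choose (361,271).
- **Other:** mat at (300,315), tin at (287,251).

Next I'll check this in close crops.

```bash
cat > h.py <<'E'
import numpy as np, cv2
from scipy.spatial.transform import Rotation as R
def P(c,X):
    X=np.atleast_2d(X); p=R.from_quat(c["rotation"]).inv().apply(X-c["origin"])
    K=c["camera_matrix"]; q=np.c_[p[:,0]/-p[:,2],-p[:,1]/-p[:,2]]
    return q*[K[0,0],K[1,1]]+[K[0,2],K[1,2]]
def ray(c,uv,z):
    uv=np.atleast_2d(uv).astype(float);K=c["camera_matrix"]
    d=np.c_[(uv[:,0]-K[0,2])/K[0,0],-(uv[:,1]-K[1,2])/K[1,1],-np.ones(len(uv))]
    d=R.from_quat(c["rotation"]).apply(d); o=c["origin"]
    return o+d*((z-o[2])/d[:,2])[:,None]
E
python3 - <<'E'
from h import *
from cell import manip
s=cv2.imread("pics/scene0.png"); d=cv2.imread("pics/side0.png")
a=cv2.resize(s[170:350,230:450],None,fx=3.5,fy=3.2,interpolation=cv2.INTER_CUBIC)
cv2.imwrite("pics/sc.png",a)
b=cv2.resize(d[190:370,210:430],None,fx=3.5,fy=3.2,interpolation=cv2.INTER_CUBIC)
cv2.imwrite("pics/sd.png",b)
cs=manip.calibration("scene");cd=manip.calibration("side")
for n,u,v,z in [("pot",(388,198),(321.5,300),.035),("roll",(361,267),(282,249),.025),("mat",(300,315),(291.5,226),.001),("red",(342,208),(363,297),0),("blue1",(385,177),(285,337),.035),("blue2",(434,194),(361,335),.035),("small",(397,328),(230,234),.02),("or",(265,368),(276,199),.02)]:
    print(n,ray(cs,u,z)[0].round(3),ray(cd,v,z)[0].round(3))
E
```

```text
pot [ 0.491 -0.228  0.035] [ 0.495 -0.209  0.035]
roll [0.46  0.042 0.025] [0.464 0.036 0.025]
mat [0.522 0.194 0.001] [0.526 0.191 0.001]
red [ 0.599 -0.188  0.   ] [ 0.603 -0.183  0.   ]
blue1 [ 0.534 -0.331  0.035] [ 0.393 -0.301  0.035]
blue2 [ 0.392 -0.295  0.035] [ 0.537 -0.338  0.035]
small [0.345 0.166 0.02 ] [0.347 0.162 0.02 ]
or [0.51  0.337 0.02 ] [0.513 0.341 0.02 ]
```

View pics/sc.png

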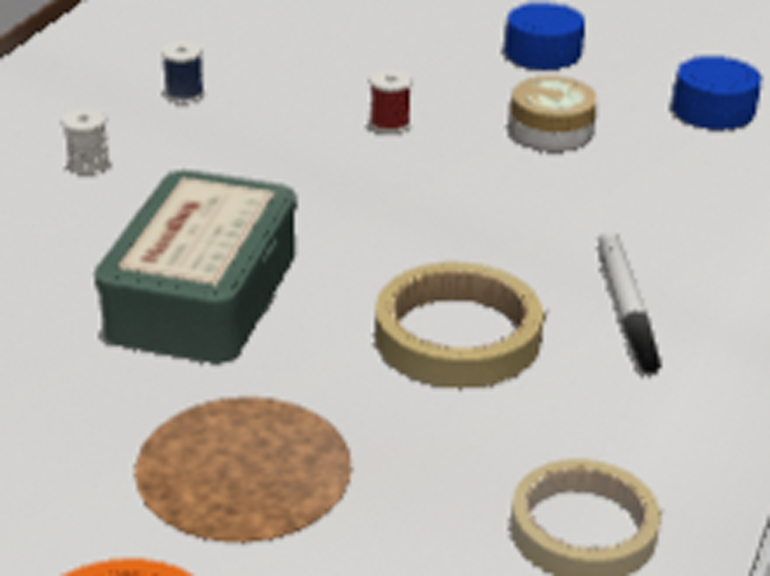

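View pics/sd.png

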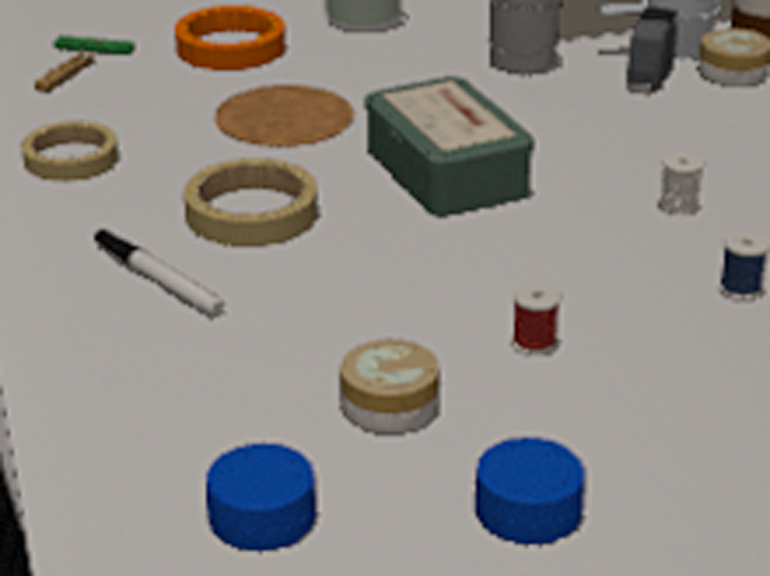

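Crops confirm the choice: the gold-lidded pot is between the two blue ones, and the large pale roll is next to the tin. Now a silhouette fit with both cameras.

```bash
cat > fit.py <<'E'
from h import *
from scipy.optimize import least_squares
def cyl(x,y,r,z0,z1,n=72):
    t=np.linspace(0,2*np.pi,n,endpoint=False)
    c=np.c_[x+r*np.cos(t),y+r*np.sin(t)]
    return np.r_[np.c_[c,np.full(n,z0)],np.c_[c,np.full(n,z1)]]
def box(x,y,th,hx,hy,z0,z1):
    R2=np.array([[np.cos(th),-np.sin(th)],[np.sin(th),np.cos(th)]])
    c=np.array([[-hx,-hy],[hx,-hy],[hx,hy],[-hx,hy]])@R2.T+[x,y]
    return np.r_[np.c_[c,np.full(4,z0)],np.c_[c,np.full(4,z1)]]
def contour(im,seed,roi,cond):
    x0,y0,x1,y1=roi; hsv=cv2.cvtColor(im,cv2.COLOR_BGR2HSV).astype(int)
    m=np.zeros(im.shape[:2],np.uint8); m[y0:y1,x0:x1]=(cond(hsv,im.astype(int))[y0:y1,x0:x1]*255)
    m=cv2.morphologyEx(m,cv2.MORPH_CLOSE,np.ones((3,3)))
    cs,_=cv2.findContours(m,cv2.RETR_EXTERNAL,cv2.CHAIN_APPROX_NONE)
    c=max(cs,key=cv2.contourArea)
    h=cv2.convexHull(c)
    d=np.array([cv2.pointPolygonTest(h,tuple(map(float,p[0])),True) for p in c])
    return c[d<1.0][:,0].astype(np.float32)   # points on hull
def fit(model,p0,obs,off=0.5):
    def res(p):
        out=[]
        for c,pts in obs:
            h=cv2.convexHull(P(c,model(p)).astype(np.float32))
            out+= [cv2.pointPolygonTest(h,(float(a),float(b)),True)-off for a,b in pts]
        return np.array(out)
    s=least_squares(res,p0,loss="soft_l1",f_scale=.7,diff_step=1e-3)
    return s.x,np.sqrt(np.mean(res(s.x)**2))
E
cat > m1.py <<'E'
from fit import *
from cell import manip
s=cv2.imread("pics/scene0.png"); d=cv2.imread("pics/side0.png")
cs=manip.calibration("scene");cd=manip.calibration("side")
sat=lambda h,i:h[...,1]>60
tinc=lambda h,i:(h[...,2]<120)
vis=[s.copy(),d.copy()]
def go(n,model,p0,rs,rd,cond):
    a=contour(s,None,rs,cond); b=contour(d,None,rd,cond)
    r,e=fit(model,p0,[(cs,a),(cd,b)]); print(n,r.round(4),"rms",e.round(2),[fit(model,p0,[o])[0].round(4) for o in [(cs,a),(cd,b)]])
    for v,c,pts in ((vis[0],cs,a),(vis[1],cd,b)):
        cv2.polylines(v,[cv2.convexHull(P(c,model(r)).round().astype(np.int32))],True,(255,0,255),1)
    return r
roll=go("roll",lambda p:cyl(p[0],p[1],.05,0,.025),[.462,.039],(325,240,400,300),(255,232,308,275),sat)
mat=go("mat",lambda p:cyl(p[0],p[1],.058,.0005,.001),[.524,.193],(255,285,340,345),(262,210,313,242),sat)
tin=go("tin",lambda p:box(p[0],p[1],p[2],.0465,.0665,0,.055),[.63,.065,.147],(250,215,325,290),(310,205,370,262),lambda h,i:((i[...,1]-i[...,2])>8)|(h[...,2]<70)|(h[...,1]>45))
pot=go("pot",lambda p:cyl(p[0],p[1],.031,.0175,.035),[.493,-.22],(370,188,405,218),(300,290,340,330),sat)
red=go("red",lambda p:cyl(p[0],p[1],.0155,.0,.043),[.6,-.185],(330,188,352,214),(350,278,375,304),lambda h,i:(h[...,1]>50)|(h[...,2]<120))
dv=mat[:2]-roll[:2]; th=np.arctan2(dv[1],dv[0])-np.arctan2(145,85)
X=np.array([np.cos(th),np.sin(th)]);Y=np.array([-X[1],X[0]])
g=roll[:2]+.085*X; print("len",np.hypot(*dv),"th",th,"gap",g, "from mat",mat[:2]-.145*Y)
print("tin in gap frame",(tin[:2]-g)@X,(tin[:2]-g)@Y,"pot",(pot-g)@X,(pot-g)@Y,"red",(red-g)@X,(red-g)@Y)
cv2.imwrite("pics/f1.png",cv2.resize(vis[0][170:350,230:450],None,fx=3.6,fy=3.2,interpolation=cv2.INTER_CUBIC))
cv2.imwrite("pics/f2.png",cv2.resize(vis[1][190:370,210:430],None,fx=3.6,fy=3.2,interpolation=cv2.INTER_CUBIC))
E
python3 m1.py
```

```text
roll [0.4618 0.0386] rms 0.84 [array([0.4615, 0.038 ]), array([0.4628, 0.0408])]
mat [0.5241 0.1947] rms 0.34 [array([0.524 , 0.1946]), array([0.5247, 0.1954])]
tin [0.6224 0.0619 0.2484] rms 2.26 [array([0.6219, 0.0612, 0.2782]), array([ 0.6206,  0.0635, -0.0477])]
pot [ 0.4905 -0.2238] rms 2.49 [array([ 0.4941, -0.2318]), array([ 0.4899, -0.2211])]
red [ 0.6015 -0.1842] rms 1.47 [array([ 0.603 , -0.1885]), array([ 0.6031, -0.1805])]
len 0.16803084669707863 th 0.1504843317994422 gap [0.54582248 0.05136085] from mat [0.54580524 0.05131764]
tin in gap frame 0.07730616883558984 -0.0011016621269250692 pot -0.09594978944243955 -0.26378529777924115 red 0.019725018917825948 -0.24120004730763211
```

View pics/f1.png

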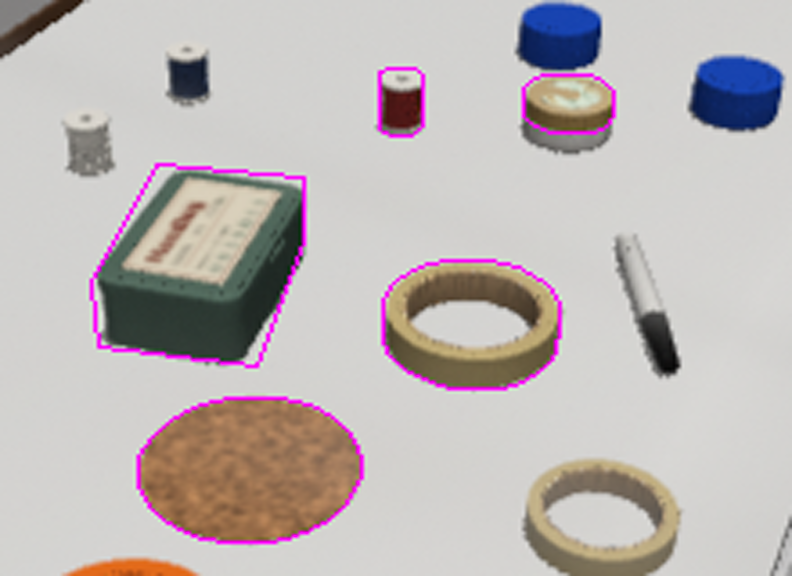

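View pics/f2.png

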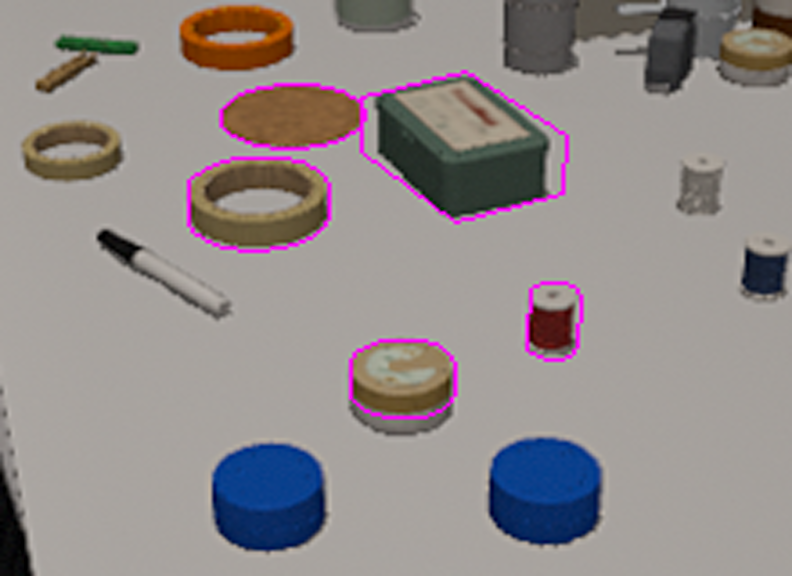

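```bash
cat > m2.py <<'E'
from fit import *
from cell import manip
s=cv2.imread("pics/scene0.png"); d=cv2.imread("pics/side0.png")
cs=manip.calibration("scene");cd=manip.calibration("side")
B={"pot":(.031,.035,(375.1,400.3,194.4,216.9),(307.1,335.7,296.3,325.3),[.49,-.22]),
"red":(.0155,.043,(335.2,347.4,192.5,212),(356.5,370,280,300.3),[.6,-.185])}
G=np.array([.5458,.05135]);th=.1505;X=np.array([np.cos(th),np.sin(th)]);Y=np.array([-X[1],X[0]])
for n,(r,h,a,b,p0) in B.items():
    def res(p):
        o=[]
        for c,m in((cs,a),(cd,b)):
            q=P(c,cyl(p[0],p[1],r,0,h)); o+=[q[:,0].min()-m[0]+.4,q[:,0].max()-m[1]+.4,q[:,1].min()-m[2]+.4,q[:,1].max()-m[3]+.4]
        return np.array(o)
    f=least_squares(res,p0); print(n,f.x.round(4),res(f.x).round(1),"gap frame",(f.x-G)@X,(f.x-G)@Y)
    for v,c in((s,cs),(d,cd)): cv2.polylines(v,[cv2.convexHull((P(c,cyl(*f.x,r,0,h))*16).round().astype(np.int32))],True,(255,0,255),1,shift=4)
t=G+X*.0815
w=lambda l,a,z:np.r_[G+l*X+a*Y,z]
for v,c in((s,cs),(d,cd)):
    for A,Bp in [((.035,-.066,0),(.035,.066,0)),((.035,-.066,.042),(.035,.066,.042)),((.0305,-.066,.055),(.0305,.066,.055)),((-.035,0,.025),(.035,0,.0)),((.128,-.066,.055),(.128,.066,.055))]:
        q=(P(c,[w(*A),w(*Bp)])*16).round().astype(int)
        cv2.line(v,tuple(map(int,q[0])),tuple(map(int,q[1])),(0,0,255),1,shift=4)
cv2.imwrite("pics/g1.png",cv2.resize(s[180:300,240:420],None,fx=4.4,fy=4.4,interpolation=cv2.INTER_CUBIC))
cv2.imwrite("pics/g2.png",cv2.resize(d[200:335,255:375],None,fx=4.4,fy=4.4,interpolation=cv2.INTER_CUBIC))
E
python3 m2.py
```

```text
pot [ 0.4904 -0.2215] [-0.4  0.3 -1.   1.3 -0.3  0.3 -1.   1.1] gap frame -0.09566205256349218 -0.2614804178987064
red [ 0.6007 -0.1828] [-0.2  0.1 -0.9  0.5 -0.6  0.5 -1.7  1.5] gap frame 0.019187198440961232 -0.23975131152012155
```

View pics/g1.png

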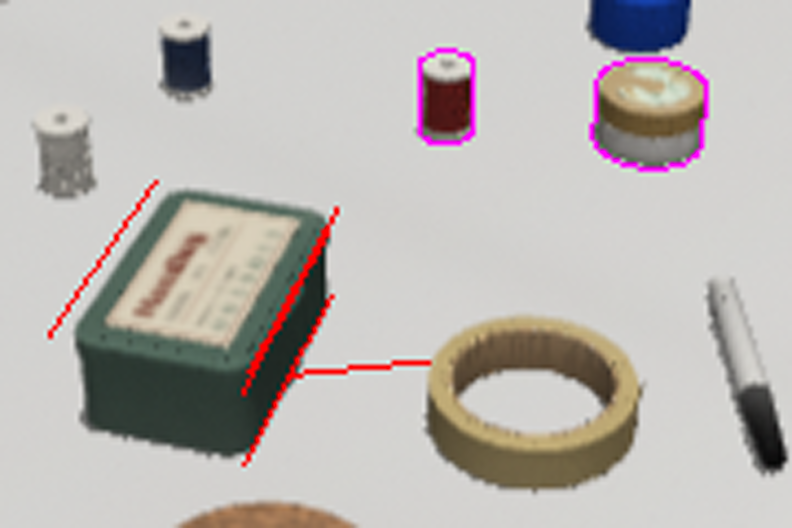

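View pics/g2.png

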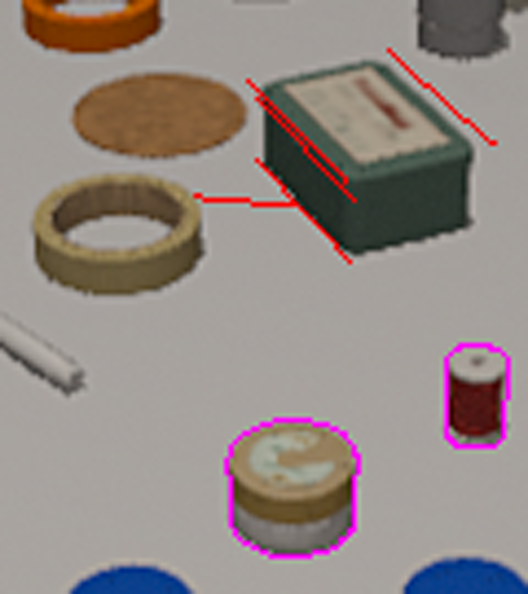

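Overlays agree: the wall base, roll and mat fit the gap frame, with roll-to-mat at 168.0 mm against 168.1 mm given, and the pot outline fits in both views. Now the IK check for the plan.

```bash
cat > plan.py <<'E'
from fit import *
from cell import manip
G=np.array([.5458,.05135]);th=.1505;X=np.array([np.cos(th),np.sin(th)]);Y=np.array([-X[1],X[0]])
def W(l,a,z): return np.r_[G+l*X+a*Y,z]
def quat(dirxy,sgn):
    d=np.r_[np.array(dirxy)/np.hypot(*dirxy),0]*sgn; z=np.array([0,0,-1.]); y=np.cross(z,d)
    return R.from_matrix(np.c_[d,y,z]).as_quat()
def dirw(l,a): return l*X+a*Y
E
python3 - <<'E'
from plan import *
pot=np.array([-.0957,-.2615]); end=np.array([0,-.115]); u=(end-pot)/np.linalg.norm(end-pot)
for sgn in (1,-1):
    qa=quat(dirw(*u),sgn); qb=quat(Y,sgn)
    for n,p,q in [("hovA",W(*(pot-.052*u),.15),qa),("A0",W(*(pot-.052*u),.012),qa),("A1",W(*(end-.038*u),.012),qa),("B0",W(0,-.17,.012),qb),("B1",W(0,.107,.012),qb)]:
        j=manip.solve_ik(p,q); print(sgn,n,p.round(3),None if j is None else np.round(j,2))
E
```

```text
1 hovA [ 0.469 -0.269  0.15 ] [-0.44  0.25  1.02  1.86 -0.23  1.16  0.23]
1 A0 [ 0.469 -0.269  0.012] [-0.39  0.52  1.02  1.98 -0.55  0.94  0.49]
1 A1 [ 0.547 -0.097  0.012] [-0.57  0.46  0.81  1.94 -0.42  0.91  0.02]
1 B0 [ 0.571 -0.117  0.012] [-0.5   0.51  0.78  1.87 -0.44  0.94  0.63]
1 B1 [0.53  0.157 0.012] [-0.85  0.39  0.57  1.94 -0.27  0.88  0.01]
-1 hovA [ 0.469 -0.269  0.15 ] None
-1 A0 [ 0.469 -0.269  0.012] [-0.5   0.67  1.22  1.99 -0.75  1.03 -2.5 ]
-1 A1 [ 0.547 -0.097  0.012] [ 0.97  0.62 -1.09  1.87  0.64  1.05  2.32]
-1 B0 [ 0.571 -0.117  0.012] [-0.76  0.77  1.21  1.88 -0.82  1.1  -2.21]
-1 B1 [0.53  0.157 0.012] [ 0.51  0.61 -1.09  1.88  0.63  1.05  2.44]
```

```bash
python3 - <<'E'
from plan import *
pot=np.array([-.0957,-.2615]); end=np.array([0,-.115]); u=(end-pot)/np.linalg.norm(end-pot)
qa=quat(dirw(*u),1)
t0=manip.current_clock()
manip.goto(W(*(pot-.055*u),.16),qa); t1=manip.current_clock()
manip.move_gripper(.024); print(t0,t1,manip.current_clock(),manip.current_width(),manip.current_position())
c=manip.calibration("wrist"); im=manip.camera("wrist"); cv2.imwrite("pics/w1.png",im[:,:,::-1])
im=manip.camera("side"); cv2.imwrite("pics/s1.png",im[:,:,::-1])
print(P(c,cyl(*(G+pot[0]*X+pot[1]*Y),.031,.035,.035,4)[:4]).round())
print(manip.current_wrist_force())
E
```

```text
0.15 3.5083 4.7333 0.02449961041377311 [ 0.46755249 -0.27155839  0.15998544]
[[353. 152.]
 [304. 133.]
 [286. 184.]
 [334. 202.]]
[-0.41454606  0.56504034  0.486595  ]
```

View pics/w1.png

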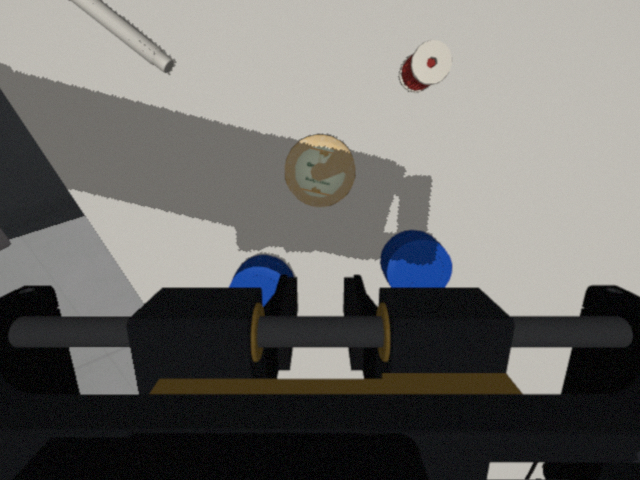

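View pics/s1.png

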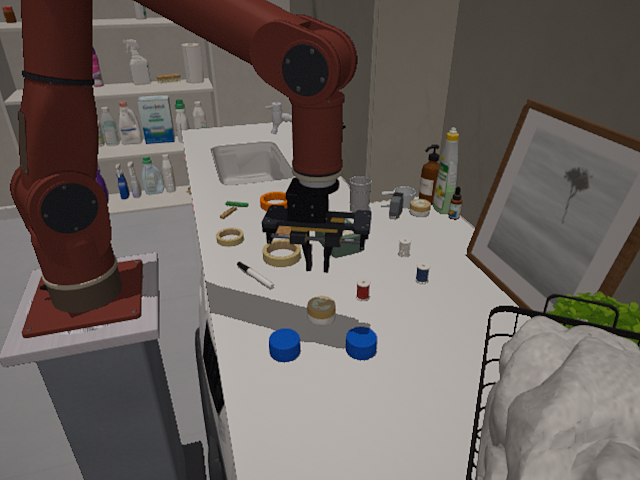

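The wrist view shows the pot at (320,170), predicted (319,168). The red thread is at (430,62) and well off the path, and the fingers clear both blue pots. I'll descend and do stroke A.

```bash
python3 - <<'E'
from plan import *
pot=np.array([-.0957,-.2615]); end=np.array([0,-.115]); u=(end-pot)/np.linalg.norm(end-pot)
qa=quat(dirw(*u),1)
print(manip.move_l(W(*(pot-.055*u),.012),rate=.12,contact_N=8),manip.current_position())
if manip.current_position()[2]<.014:
    manip.move_l(W(*(end-.0395*u),.012),rate=.05)
    print(manip.current_wrist_force(),manip.current_position())
    manip.move_l(W(*(end-.075*u),.012),rate=.1)
    c=manip.calibration("wrist"); im=manip.camera("wrist"); cv2.imwrite("pics/w2.png",im[:,:,::-1])
    np.savez("w2.npz",**c)
    im=manip.camera("side"); cv2.imwrite("pics/s2.png",im[:,:,::-1])
    im=manip.camera("scene"); cv2.imwrite("pics/c2.png",im[:,:,::-1])
    print(P(c,W(*end,.035)))
print(manip.current_clock())
E
```

```text
False [ 0.46805302 -0.27182154  0.0126597 ]
[-0.58185454 -0.15992956  0.58994566] [ 0.54660801 -0.09832184  0.01200522]
[[318.41181035 145.36349195]]
10.8333
```

View pics/w2.png

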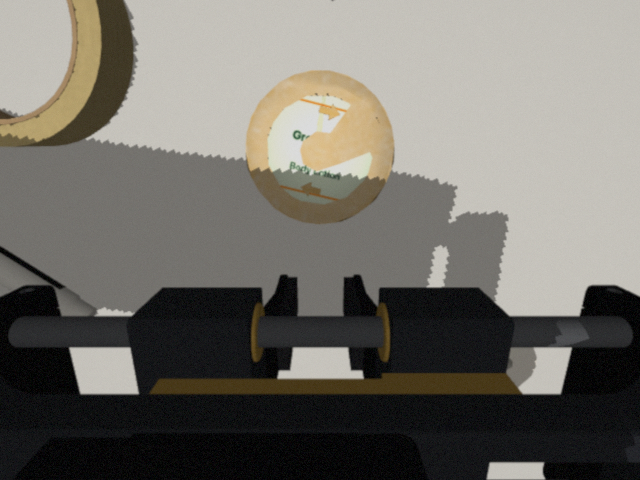

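View pics/s2.png

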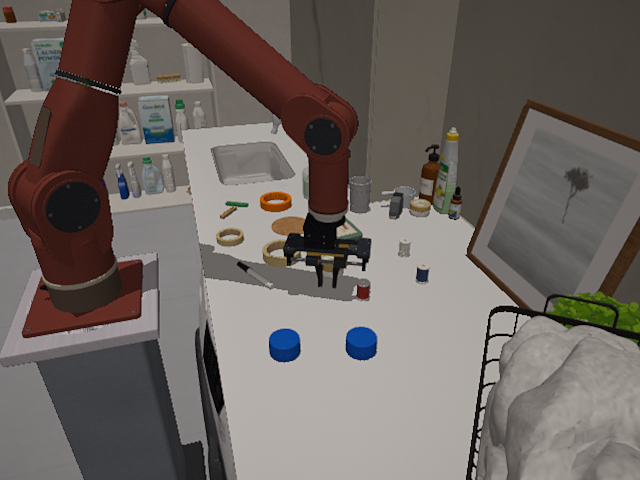

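View pics/c2.png

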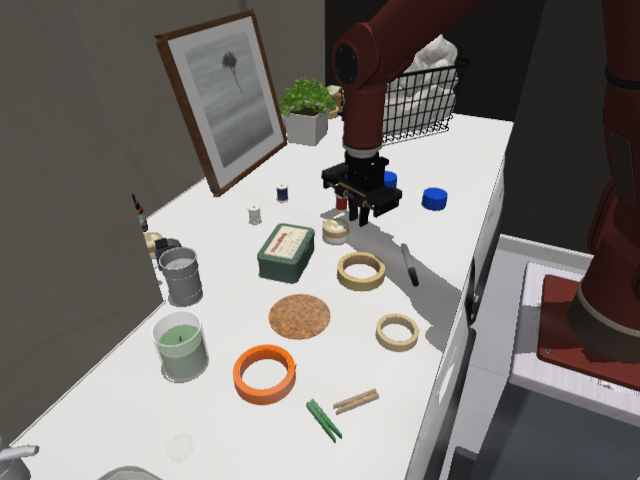

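Stroke A worked: the pot is at wrist pixel (320,147) where (318,145) was expected, under 1 mm off, and the red thread hasn't moved. Next: realign behind the pot, along the gap, and re-measure.

```bash
python3 - <<'E'
from plan import *
qb=quat(Y,1)
p=manip.current_position(); manip.move_l([p[0],p[1],.04],rate=.12)
manip.goto(W(0,-.175,.04),qb); 
c=manip.calibration("wrist"); im=manip.camera("wrist")[:,:,::-1].copy(); cv2.imwrite("pics/w3.png",im)
t=np.linspace(0,2*np.pi,100)
def ci(l,a,r,z): return np.c_[G+l*X+a*Y+r*np.c_[np.cos(t),np.sin(t)],np.full(100,z)]
for pts in (ci(0,-.115,.031,.035),ci(-.085,0,.05,.025),np.array([W(.035,-.066,0),W(.035,.0,0)]),np.array([W(.0305,-.066,.055),W(.0305,.0,.055)])):
    cv2.polylines(im,[(P(c,pts)*16).round().astype(np.int32)],False,(255,0,255),1,shift=4)
cv2.imwrite("pics/w3o.png",im); print(manip.current_clock(),manip.current_position()-W(0,-.175,.04))
E
```

```text
11.8167 [-0.00101773 -0.00035552 -0.00064544]
```

View pics/w3o.png

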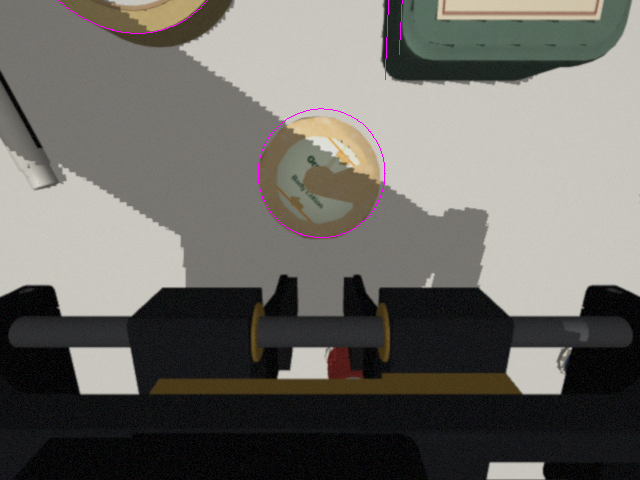

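The overlay agrees for the roll edge (140,34), the tin wall (385,75) and the pot (320,176). I'll descend, push to the throat and check.

```bash
python3 - <<'E'
from plan import *
print(manip.move_l(W(0,-.172,.012),rate=.1,contact_N=10),manip.current_position()-W(0,-.172,.012))
print(manip.move_l(W(0,-.030-.0385,.012),rate=.05,contact_N=20),manip.current_wrist_force(),manip.current_position()-W(0,-.0685,.012))
c=manip.calibration("wrist"); im=manip.camera("wrist")[:,:,::-1].copy()
t=np.linspace(0,2*np.pi,100)
def ci(l,a,r,z): return np.c_[G+l*X+a*Y+r*np.c_[np.cos(t),np.sin(t)],np.full(100,z)]
for pts in (ci(0,-.03,.031,.035),ci(-.085,0,.05,.025),np.array([W(.035,-.066,0),W(.035,.066,0)]),np.array([W(.0305,-.066,.055),W(.0305,.066,.055)])):
    cv2.polylines(im,[(P(c,pts)*16).round().astype(np.int32)],False,(255,0,255),1,shift=4)
cv2.imwrite("pics/w4o.png",im); print(manip.current_clock())
E
```

```text
False [-5.90112591e-04 -2.40354995e-05 -4.58900422e-04]
False [ 0.01411043 -0.75214489 -0.48260631] [ 2.96227386e-06 -1.46191649e-04 -1.81279145e-06]
14.5167
```

View pics/w4o.png

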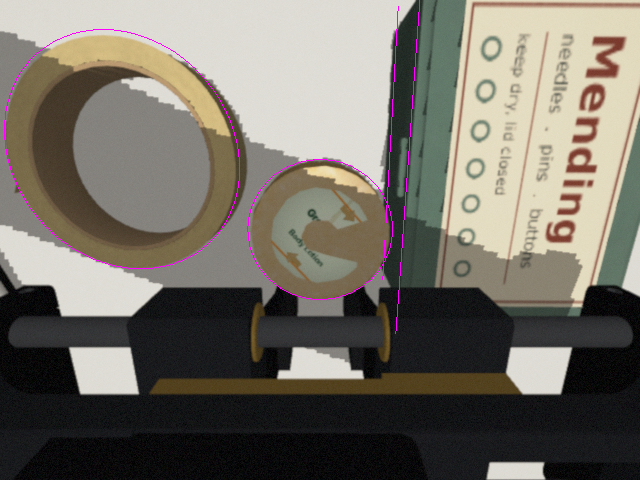

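The pot (321,228) is lined up with the throat. Roll and wall match the overlay, and the force is about 1 N. I'll push through to the mat.

```bash
python3 - <<'E'
from plan import *
for a in (.0,.03,.07,.11,.145):
    s=manip.move_l(W(0,a-.0385,.012),rate=.05,contact_N=20)
    print(a,s,manip.current_wrist_force().round(2),(manip.current_position()-W(0,a-.0385,.012)).round(4))
    if s: break
c=manip.calibration("wrist"); im=manip.camera("wrist")[:,:,::-1].copy()
t=np.linspace(0,2*np.pi,100)
def ci(l,a,r,z): return np.c_[G+l*X+a*Y+r*np.c_[np.cos(t),np.sin(t)],np.full(100,z)]
for pts in (ci(0,.145,.031,.035),ci(0,.145,.058,.001)):
    cv2.polylines(im,[(P(c,pts)*16).round().astype(np.int32)],False,(255,0,255),1,shift=4)
cv2.imwrite("pics/w5o.png",im); print(manip.current_clock())
E
```

```text
0.0 False [-0.26 -0.53  0.81] [-0.0001  0.0002 -0.0001]
0.03 False [-0.42 -0.67  0.03] [-0.0001  0.0002 -0.    ]
0.07 False [-0.56 -0.11 -0.25] [-0. -0. -0.]
0.11 False [-0.21 -0.19 -0.12] [-0. -0. -0.]
0.145 False [ 0.94  0.2  -0.01] [-0.0001  0.     -0.    ]
18.8167
```

View pics/w5o.png

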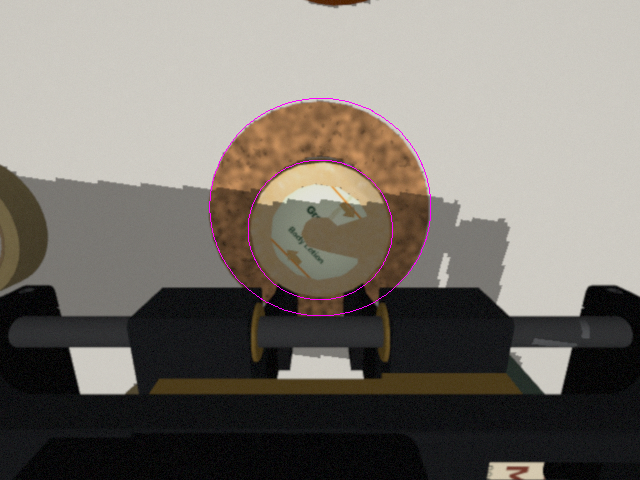

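The pot sits centred on the mat. I'll back off a little, staying clear of the tin's end, lift and verify.

```bash
python3 - <<'E'
from plan import *
manip.move_l(W(0,.092,.012),rate=.08,contact_N=10)
p=manip.current_position(); manip.move_l(W(0,.092,.20),rate=.12)
manip.move_l(W(0,-.06,.22),rate=.15)
manip.pause(.3)
for n in("scene","side","wrist"):
    c=manip.calibration(n); im=manip.camera(n)[:,:,::-1].copy()
    if n!="wrist":
        for pts in (cyl(*(G+.145*Y),.031,0,.035),cyl(*(G+.145*Y),.058,.001,.001)):
            cv2.polylines(im,[(cv2.convexHull(P(c,pts).astype(np.float32))*16).round().astype(np.int32)],True,(255,0,255),1,shift=4)
    cv2.imwrite(f"pics/{n}6.png",im)
a=cv2.imread("pics/scene6.png");b=cv2.imread("pics/side6.png")
cv2.imwrite("pics/e1.png",np.hstack([cv2.resize(a[180:450,220:440],(390,480)),cv2.resize(b[160:370,210:440],(400,480))]))
print(manip.current_clock())
E
```

```text
22.4917
```

View pics/scene6.png

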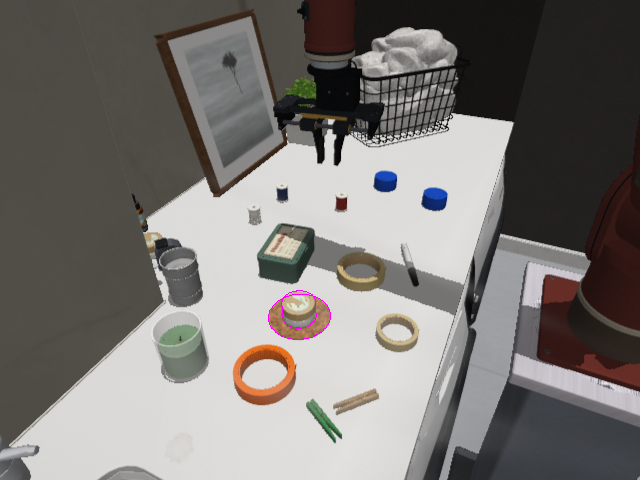

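View pics/e1.png

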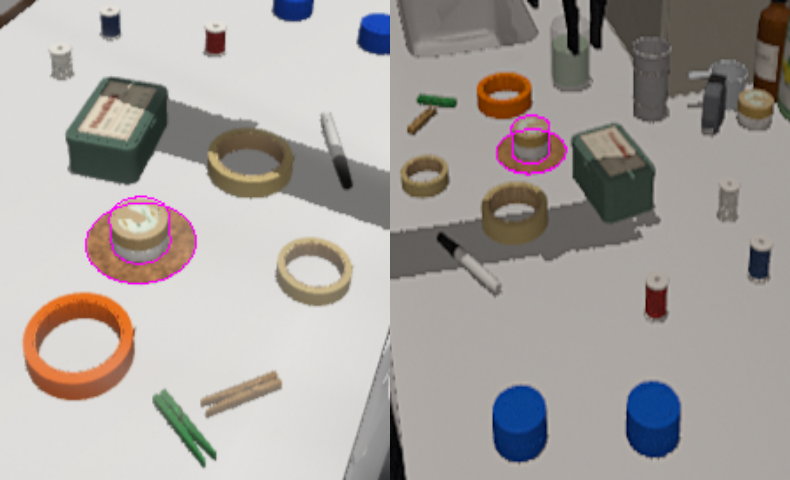

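Both views show the pot upright and wholly on the mat (scene (300,310)), with all the other objects at their first pixels and the hand high and clear. Handing in.

```bash
python3 - <<'E'
from plan import *
print(manip.current_wrist_force()); manip.close_job(); print(manip.current_clock())
E
```

```text
[ 0.50561724 -0.27611974  0.67414242]
the job is handed in; nothing more can be done
the job is handed in; nothing more can be done
```

The wax pot now stands upright and wholly on the cork mat, close to its centre, and the job is handed in at about 22.5 s of the 58 s allowed.

- **How it was pushed:** I used two slightly open fingers. One stroke took the pot from its start to the gap's centre line, clear of the red thread. A second straight stroke took it between the roll and the tin and onto the mat. I then backed the hand off and raised it.
- **Final checks:** Both fixed cameras show the pot on the mat. The threads, pegs, marker, jar and can look to be where they began (compared by eye with the first pictures). The hand was about 0.2 m up and touching nothing, and every wrist-force reading I took was about 1 N or less.
- **Disagreements:** My first silhouette fits of the tin and pot were poor because of masking. I redid the pot by its outline and checked the tin wall against overlays, which agreed. The pot's lid also appeared about 3 mm narrower than the 62 mm given, most likely because the lid is narrower than the body.

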